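Eject the pill jar and catch it with the other finger

TASK

Two spring feeders stand on the medicine trolley; work the one loaded with the round pill jar. With one fingertip press its ejector paddle all the way down, and with the other finger, waiting in the lane, stop the jar as the spring shoots it out, before it slides off the lane's open end; do not grasp, lift or tip the jar, and leave the other feeder with its carton and everything else on the trolley alone. Finish while holding: the paddle still held down by one finger and the jar standing out in the lane, clear of the gate, held back by the other.

Things in the scene. Friction and masses are not known exactly. Their poses are not given: they have to be found in the camera images.
- feeder: Feeder with the round jar, fixed: bare metal lane 210 long along x. Origin: underside, at mid-length on the lane's centre line; z up, open end at x = -105 (-x), ejector paddle on the +y side. Floor at z = 25, 48 wide; side walls 3 thick, tops at z = 37. Back plate at +x to z = 60. At the start the jar's axis is at x = 35, y = 0, held between pusher and gate. (lengths in mm)
- feeder_pad (a point): Centre of the top of that feeder's ejector paddle, a plain white plate 40 (x) by 36 (y); in the feeder's frame at x = -60, y = 62, z = 50 up, z = 40 fully down. Axes as the feeder's. A finger on the fully pressed paddle is 15 above the lane floor, 3 above the walls and 27 below the jar's top, so the other finger, level with it, passes over the wall and blocks the jar. (lengths in mm)
- feeder_paddle (a joint): How far that paddle is pressed, in m: 0 up, 0.010 fully down. Spring: about 2 N to start, 5 N fully down, plus up to about 2 N rubbing of the gate on the jar; springs back when let go.
- feeder_gate (a point): Middle of the upper edge of the gate, a steel strip across the lane (feeder frame x = 9 to 13, 8 above the floor) that holds the jar back. It is part of the paddle and sinks with it: 7 to 8 down, the jar is free. (lengths in mm)
- feeder_lane (a point): Point on that lane's floor straight across from the paddle (feeder frame x = -60, y = 0, z = 25), 62 from the paddle's centre along y; axes as the feeder's. A good place for the catching finger: the jar stops clear of the gate. The jar counts as caught with its axis at feeder x from -14 to -88. (lengths in mm)
- feeder_face (a point): Centre of the pusher's face behind the jar (feeder frame x = 56 at first, y = 0, z = 37; top at z = 48). Its damped spring (2.2 N at first, 1.5 N farther out) drives the freed jar towards -x at about 0.2 m/s and off the open end in about 0.8 s. (lengths in mm)
- jar_mid (a point): Centre (half-way up) of the round pill jar (amber glass, white cap, paper label), 42 in diameter, 42 high, about 60 g, loose, standing upright in the feeder's lane. (lengths in mm)
- feeder2: The other feeder, of the same make and size, loaded with a square carton: to be left alone. Origin and axes as for the first. Either of the two may stand on the left. (lengths in mm)
- feeder2_paddle (a joint): How far the other feeder's paddle is pressed, in m (0 up): to be left alone.
- carton_mid (a point): Centre of the square paper carton, 42 by 40 by 42 high, in the other feeder: to be left alone. (lengths in mm)
- spare_jar: A jar of the same kind (42 by 42) standing on the trolley top between the feeders, to be left alone; origin under its centre. (lengths in mm)
- cup: Small steel medicine cup, 44 across, 34 high, between the feeders, nearer the robot; origin under its centre. Leave alone. (lengths in mm)
- tape: Roll of tape lying flat, 66 across, 22 high; origin under its centre. Leave alone. (lengths in mm)
- torch: Pen torch lying flat, 125 long along its x, 15 high; origin under its middle. Leave alone. (lengths in mm)
- vial: Amber glass medicine jar, 36 across, 70 high; origin under its centre. Leave alone. (lengths in mm)
- spray: White bottle, 48 across, 120 high; origin under its centre. Leave alone. (lengths in mm)
Mind the look-alikes: they are no part of the job. What is shaped like the part that bears jar_mid but turquoise is not meant.

How it is judged:
By the outcome, as a careful person would: the job done as asked, in the order asked, and still so for the second after the job is handed in, while the arm keeps its last pose, push and grip.
It also fails if it takes over 32 s, if anything falls off the work surface, if the arm or the gripper's body presses on something with over 40 N, if the wrist force passes 120 N, or if a joint passes its speed limit or range.

ROBOT

A 6-joint arm with a two-finger parallel gripper is mounted at the origin on the work surface. World frame = base frame: x ahead of the robot, y to its left, z up, the work surface at z = 0. Lengths are in m, angles in rad, forces in N, time in s.
With the tool pointing down it reaches from about 0.375 to 0.925 m from the base axis. Payload 5.7 kg.
Tool frame: the origin (TCP) lies between the finger pads; the fingertips stand 14 mm ahead of it and the grasp point (between the pads) lies 5 mm behind it (finger_overhang is the distance from the TCP to the fingertips, in m); z points along the fingers, y is the line along which they close (so a half turn about z gives the same grasp; the last joint's range is limited). The gripper opens to 88 mm and grips with 3 to 60 N. Pads are 20 mm wide; open, the fingers measure 115 mm over their backs; the gripper's body (75 mm by 178 mm) begins 61 mm behind the grasp point.
Start: joints at [1.064, 0.359, 1.51, -0, 1.272, -0.115], TCP at [0.229, 0.555, 0.237] pointing down, gripper open.
Joint ranges: [-2.97, 2.97], [-1.01, 2.36], [0.21, 2.38], [-0.96, 4.11], [0.2, 2.71], [-2.98, 2.98]. Speed limits (rad/s): [2.39, 2.39, 3.14, 3.14, 3.14, 3.14].

INTERFACE

Orientations are given as a unit quaternion [w, x, y, z].
In Python, from workcell import * gives the robot as it stands.
- The arm moves only by the shell command python3 -m creep 'ROWS' [OPENING] [FORCE]. ROWS is text: rows parted by semicolons, each of 6 numbers parted by spaces: the shift along the tool's x, y, z in mm, then the turn, a rotation vector about the tool's x, y, z in rad. A call has 1 to 12 rows; each row is the pose to reach, as a shift and turn from the pose commanded when the call began, along the tool's axes at that moment; what a row does not reach only later rows make up. A row lasts 1/8 s, in which the tool goes at most 62.5 mm and 10.7 degrees, less where a joint would pass 70% of its speed; a pose out of reach is approached as far as the arm can. A call with a gripper value outside its range is refused whole. OPENING is the closure, from -1 (fully open) to 1 (shut), set as the call begins (- or left out, the last holds). The fingers move at their own pace and stop on an object; FORCE is the grip in N (left out, the last holds). Time passes only in rows, so rows that repeat a pose let the fingers close. It gives the time, the measured TCP pose, the force, the opening and the grip force at its end, in the units of the state.
- state(): the state, without advancing time (a new reading comes with each control period).
- read_camera(name): name is "side" or "top" or "wrist"; returns (picture, depth): 400x640x3 uint8, red, green, blue; 400x640 float32, m along the optical axis (not along the pixel's ray), 0 where there is no reading.
- calibration(name): a dict with "fx", "fy", "cx", "cy" (pixels), "D" ([k1, k2, p1, p2, k3] as OpenCV has them; the pictures are not rectified), "world_from_camera" (4x4, takes a point from camera to world coordinates). Camera axes: x right, y down, z forward; pixel columns grow to the right and rows downward; lengths in m; the calibration is good to about 2 mm. A picture is of the moment at which its call begins: read the wrist's pose just before it. calibration takes no time and is no camera call; for the wrist camera it gives the pose at the moment of the call.
- sign_off(): hands the job in; it is judged then, once.
The state is a dict: "clock": time; "q": joint angles; "qd": joint speeds; "effort": joint torques, N m; "eef_pos": TCP position; "eef_rot": TCP orientation; "contact_force": force on the tool from outside, world axes, zero at the start; "torque": the same for the moment, N m; "finger_gap": finger opening in m; "gripper_force": force on a finger pad.
Only numpy, scipy, OpenCV 4.12 (cv2) and the standard library are available. Lean on these libraries where they do the work, as an engineer would, in place of code of your own. Each camera call takes 0.05 s, during which the arm holds its last target. There are 200 camera calls.

## Working session

There is one attempt and no reset: what is moved stays moved. The work goes in short steps, Python scripts to look and compute and a shell command to move; the robot and the scene stay as the last step left them, time stands still between calls to the robot, and variables do not carry over. Pictures are saved under pics/ and viewed, at most 10 in all, crops included, and the job is handed in when it is done.

```bash
mkdir -p pics; ls; python3 - <<'E'
from workcell import *
import cv2,numpy as np
for n in("top","side"):
    p,d=read_camera(n); cv2.imwrite(f"pics/{n}0.png",p[:,:,::-1]); np.savez(f"{n}0.npz",p=p,d=d)
    c=calibration(n); print(n,c)
s=state(); print(s)
E
```

```text
pics
top {'fx': 378.49098565770856, 'fy': 378.49098565770856, 'cx': 316.8424710644503, 'cy': 203.49477985067938, 'D': array([0.01722773, 0.        , 0.        , 0.        , 0.        ]), 'world_from_camera': array([[ 0.01306207, -0.98650785,  0.16319204,  0.38595166],
       [-0.99966341, -0.01654232, -0.01998541,  0.0183197 ],
       [ 0.02241534, -0.16287606, -0.98639188,  1.12976757],
       [ 0.        ,  0.        ,  0.        ,  1.        ]])}
side {'fx': 486.66078376362657, 'fy': 486.66078376362657, 'cx': 310.9554175527246, 'cy': 202.04522574244362, 'D': array([-0.0457989,  0.       ,  0.       ,  0.       ,  0.       ]), 'world_from_camera': array([[ 0.88791073, -0.24666559,  0.38829194,  0.09703208],
       [-0.45966713, -0.50860488,  0.72802967, -0.89304487],
       [ 0.0179073 , -0.8249104 , -0.56497979,  0.7655554 ],
       [ 0.        ,  0.        ,  0.        ,  1.        ]])}
{'clock': 0.1, 'q': array([ 1.06392407e+00,  3.59384128e-01,  1.51130027e+00, -1.68524038e-05,
        1.27252119e+00, -1.15056836e-01]), 'qd': array([ 2.67777306e-04, -1.74526953e-03, -4.29719681e-04,  4.14084559e-05,
        2.00531079e-03,  6.95570965e-04]), 'effort': array([ 6.73671839e-04, -5.16358495e+01, -2.71408617e+01,  6.78515900e-02,
        2.75470968e-02, -4.17967988e-05]), 'eef_pos': array([0.22881817, 0.55401169, 0.23593184]), 'eef_rot': array([-2.39094763e-04,  1.94654462e-01,  9.80871546e-01, -7.70252679e-04]), 'contact_force': array([-0.07651265, -0.49751612, -0.96944218]), 'torque': array([-0.01780011, -0.01398119,  0.00917994]), 'gripper_force': 0.0, 'finger_gap': 0.08799035959404244}
```

View pics/top0.png

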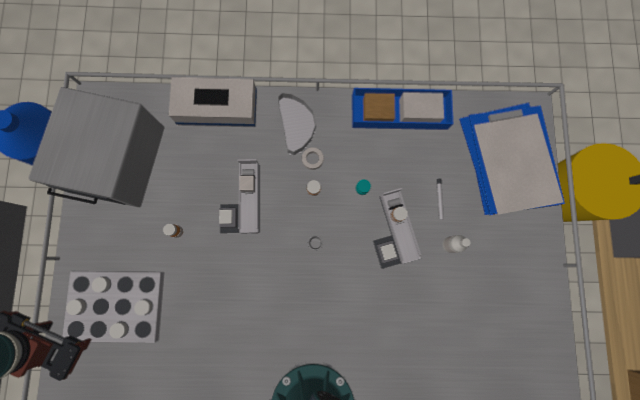

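View pics/side0.png

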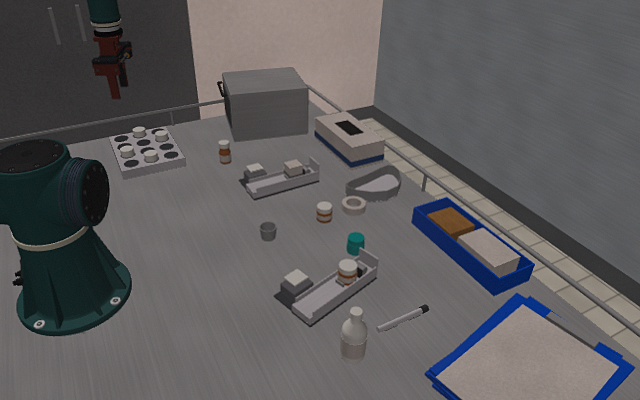

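The candidates in the top view:
- Round jar in the right feeder at (400,213), with its paddle at (389,252).
- Carton in the left feeder at (247,183), with its paddle at (228,216).
- Spare jar at (314,187), standing on the trolley.
- Turquoise jar at (363,187).
- Vial at (172,230).

I choose the right feeder. Its open end is towards the robot, at about (408,260). Next come the measurement and one close crop.

```bash
cat > h.py <<'E'
import numpy as np,cv2
def ray(c,uv):
    K=np.array([[c['fx'],0,c['cx']],[0,c['fy'],c['cy']],[0,0,1]])
    q=cv2.undistortPoints(np.array([[uv]],float),K,np.array(c['D']))[0,0]
    T=c['world_from_camera']; return T[:3,3],T[:3,:3]@np.array([q[0],q[1],1.])
def onz(c,uv,z):
    o,d=ray(c,uv); return o+d*(z-o[2])/d[2]
def tri(c1,a,c2,b):
    o1,d1=ray(c1,a);o2,d2=ray(c2,b)
    s=np.linalg.lstsq(np.stack([d1,-d2],1),o2-o1,rcond=None)[0]
    p,q=o1+s[0]*d1,o2+s[1]*d2; return (p+q)/2,np.linalg.norm(p-q)
def cloud(c,d):
    v,u=np.mgrid[:400,:640]; K=np.array([[c['fx'],0,c['cx']],[0,c['fy'],c['cy']],[0,0,1]])
    q=cv2.undistortPoints(np.stack([u,v],-1).reshape(-1,1,2).astype(float),K,np.array(c['D'])).reshape(400,640,2)
    P=np.dstack([q,np.ones((400,640))])*d[...,None]; T=c['world_from_camera']
    return P@T[:3,:3].T+T[:3,3]
def blobs(p,box,thr,amin=30):
    x0,y0,x1,y1=box; m=(p[y0:y1,x0:x1].min(2)>thr).astype(np.uint8)
    n,l,s,ce=cv2.connectedComponentsWithStats(m)
    return [(ce[i]+[x0,y0],s[i,4]) for i in range(1,n) if s[i,4]>=amin]
E
python3 - <<'E'
from workcell import *; from h import *
np.set_printoptions(precision=4,suppress=True)
ims=[]
for n,b in(("top",(365,180,435,275)),("side",(270,240,390,330))):
    f=np.load(n+"0.npz");p,d=f['p'],f['d'];c=calibration(n);P=cloud(c,d)
    for t in(150,175,195):
        print(n,t,[(ce.round(1),a) for ce,a in blobs(p,b,t,20)])
    x0,y0,x1,y1=b
    print("depth z row sample")
    ims.append(cv2.resize(p[y0:y1,x0:x1,::-1],(400,int(400*(y1-y0)/(x1-x0)))))
    Q=P[y0:y1,x0:x1];
    for lo,hi in((.02,.03),(.032,.040),(.044,.056),(.056,.064),(.064,.072)):
        m=(Q[...,2]>lo)&(Q[...,2]<hi)&(d[y0:y1,x0:x1]>0); 
        if m.sum()>5: print(lo,m.sum(),Q[m].mean(0),Q[m].min(0),Q[m].max(0))
h=max(i.shape[0] for i in ims)
cv2.imwrite("pics/crop.png",np.hstack([cv2.copyMakeBorder(i,0,h-i.shape[0],0,0,0) for i in ims]))
E
```

```text
top 150 [(array([400.3, 212.9]), np.int32(117)), (array([388.2, 251.3]), np.int32(149))]
top 175 []
top 195 []
depth z row sample
0.02 811 [ 0.4819 -0.254   0.0262] [ 0.3983 -0.3053  0.0203] [ 0.6097 -0.1468  0.03  ]
0.032 327 [ 0.4776 -0.2305  0.0362] [ 0.4002 -0.3028  0.0321] [ 0.6363 -0.1513  0.04  ]
0.044 326 [ 0.4956 -0.2107  0.0499] [ 0.4085 -0.2506  0.0441] [ 0.6376 -0.1442  0.0559]
0.056 47 [ 0.5689 -0.2203  0.0604] [ 0.4084 -0.2439  0.056 ] [ 0.612  -0.1935  0.0638]
0.064 146 [ 0.5385 -0.2392  0.0684] [ 0.5183 -0.2575  0.0641] [ 0.6112 -0.2192  0.0718]
side 150 [(array([354.1, 311.6]), np.int32(22))]
side 175 []
side 195 []
depth z row sample
0.02 1237 [ 0.474 -0.255  0.027] [ 0.396  -0.3061  0.02  ] [ 0.634  -0.1352  0.03  ]
0.032 783 [ 0.4885 -0.2354  0.0364] [ 0.3987 -0.3036  0.032 ] [ 0.6323 -0.1322  0.04  ]
0.044 521 [ 0.5018 -0.2216  0.0509] [ 0.406  -0.2611  0.044 ] [ 0.6263 -0.1462  0.0559]
0.056 124 [ 0.5691 -0.2355  0.0603] [ 0.516  -0.2604  0.0561] [ 0.6123 -0.1985  0.0639]
0.064 213 [ 0.5382 -0.2414  0.0693] [ 0.5169 -0.2605  0.064 ] [ 0.6093 -0.21    0.072 ]
```

View pics/crop.png

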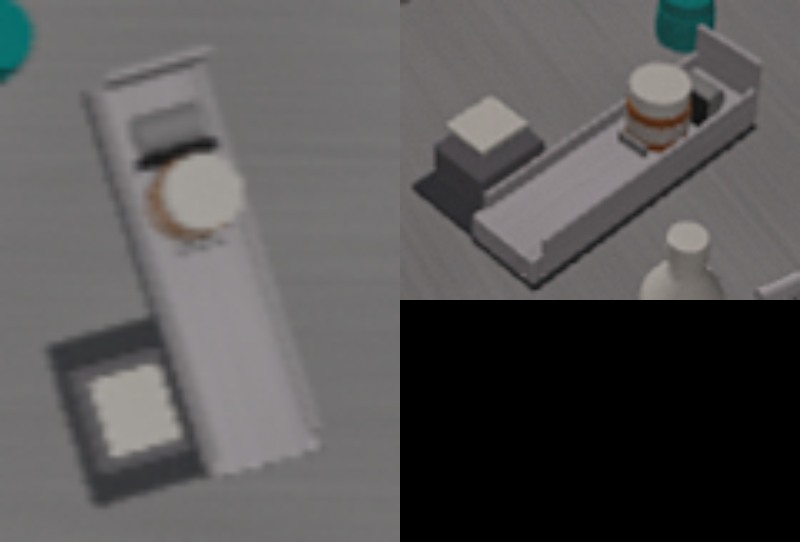

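The crop shows the amber round jar with its white cap between pusher and gate, with the white paddle on the left at the open end, so the right feeder is correct. The spray bottle stands close to the lane's right side. I'll triangulate these positions now.

```bash
python3 - <<'E'
from workcell import *; from h import *
from scipy.spatial.transform import Rotation as R
np.set_printoptions(precision=4,suppress=True)
ct,cs=calibration("top"),calibration("side")
t=np.load("top0.npz");s=np.load("side0.npz")
for th in(105,115,125,135): print(th,[(c.round(1),a) for c,a in blobs(s['p'],(275,240,390,300),th,20)])
for th in(135,150):print(th,[(c.round(1),a) for c,a in blobs(t['p'],(365,190,420,270),th,20)])
pad,e=tri(ct,(388.2,251.3),cs,(296.1,277.2));print("pad",pad,e)
cap,e=tri(ct,(400.3,212.9),cs,(348,266));print("cap",cap,e)
v=cap[:2]-pad[:2];print(np.hypot(*v)*1e3,"expect",np.hypot(95,62))
yaw=np.arctan2(v[1],v[0])-np.arctan2(-62,95);print("yaw",np.degrees(yaw))
# wall direction from cloud: floor points (z 20..30 bright), and spray
P=cloud(ct,t['d']);Q=P[180:275,365:435].reshape(-1,3)
c,si=np.cos(yaw),np.sin(yaw);Rm=np.array([[c,-si],[si,c]])
o=pad[:2]-Rm@np.array([-.06,.062]);print("origin",o)
F=(Q[:,:2]-o)@Rm
lane=F[(abs(Q[:,2]-.037)<.003)&(abs(F[:,1])<.045)]
for sg in(1,-1):
    w=lane[(lane[:,1]*sg>.015)&(abs(lane[:,0])<.09)]
    if len(w)>5: print("wall",sg,len(w),w[:,1].mean(),np.degrees(np.polyfit(w[:,0],w[:,1],1)[0]))
for P,n in((P,'top'),(cloud(cs,s['d']),'side')):
    A=P.reshape(-1,3);A=A[(A[:,0]>.3)&(A[:,0]<.6)&(A[:,1]<-.29)&(A[:,1]>-.5)&(A[:,2]>.045)]
    print(n,"spray",len(A),A.mean(0),A.max(0),"feeder frame",(A[:,:2].mean(0)-o)@Rm)
    A=A[A[:,2]>.09];print("top part",(np.median(A[:,:2],axis=0)-o)@Rm,A[:,2].max())
print("tool R",R.from_quat(state()['eef_rot'],scalar_first=True).as_matrix(), np.degrees(state()['q']))
E
```

```text
105 [(array([311.5, 260.5]), np.int32(2532)), (array([376. , 249.5]), np.int32(253)), (array([331.8, 287.7]), np.int32(609)), (array([359.7, 295.5]), np.int32(59))]
115 [(array([369.2, 252.9]), np.int32(31)), (array([347.9, 264.2]), np.int32(198)), (array([364.6, 269.9]), np.int32(53)), (array([295.5, 276.5]), np.int32(224)), (array([324.1, 278.2]), np.int32(35)), (array([326.1, 290.8]), np.int32(488))]
125 [(array([347.5, 264.5]), np.int32(179)), (array([366.9, 267.9]), np.int32(29)), (array([295.5, 276.5]), np.int32(215)), (array([326.1, 291.1]), np.int32(460))]
135 [(array([347.6, 264.5]), np.int32(167)), (array([295.5, 276.6]), np.int32(200)), (array([324.1, 292.3]), np.int32(239))]
135 [(array([389.7, 197.4]), np.int32(73)), (array([400.3, 213.2]), np.int32(140)), (array([405.1, 241.4]), np.int32(584)), (array([387.9, 251.4]), np.int32(166))]
150 [(array([400.3, 212.9]), np.int32(117)), (array([388.2, 251.3]), np.int32(149))]
pad [ 0.4304 -0.2082  0.0502] 0.00019260814334720648
cap [ 0.5384 -0.2413  0.0658] 0.0008743741592797999
112.98442788377653 expect 113.44161493913951
yaw 16.107473022153034
origin [ 0.5052 -0.2511]
wall 1 91 0.030067494404209912 -3.715607209589639
wall -1 59 -0.023404847660245944 0.801394026162053
top spray 309 [ 0.4539 -0.3934  0.0877] [ 0.4787 -0.3781  0.1272] feeder frame [-0.0887 -0.1224]
top part [-0.0891 -0.1274] 0.12716636790867053
side spray 858 [ 0.4472 -0.411   0.0838] [ 0.4751 -0.3835  0.1259] feeder frame [-0.1001 -0.1375]
top part [-0.0959 -0.1349] 0.12586457938257256
tool R [[-0.9242  0.3819 -0.0008]
 [ 0.3819  0.9242 -0.0014]
 [ 0.0002 -0.0016 -1.    ]] [60.9584 20.5912 86.5911 -0.001  72.9101 -6.5923]
```

The paddle is at about (0.430,-0.208) with its top at 0.050, the feeder yaw is about 16°, and the spray bottle is far enough away. I'll move over by way of (0.43,0.20) to stay outside the inner reach limit, narrowing the fingers on the way.

```bash
python3 -m creep '-62 -48 0 0 0 0; -123 -96 0 0 0 -0.1; -184 -144 0 0 0 -0.2; -246 -192 0 0 0 -0.3; -307 -240 0 0 0 -0.4; -332 -290 0 0 0 -0.5; -368 -340 0 0 0 -0.55; -404 -385 0 0 0 -0.6; -434 -420 0 0 0 -0.673; -450 -475 0 0 0 -0.673; -465 -530 0 0 0 -0.673; -480 -585 0 0 0 -0.673' -0.1; python3 - <<'E'
from workcell import *; from h import *
from scipy.spatial.transform import Rotation as R
np.set_printoptions(precision=4,suppress=True)
s=state();M=R.from_quat(s['eef_rot'],scalar_first=True).as_matrix()
print(s['eef_pos'],s['q'],s['finger_gap'],M)
d=np.array([.437,-.2385,.236])-s['eef_pos'];print("togo tool",M.T@d*1e3)
print("yaw y",np.degrees(np.arctan2(M[1,1],M[0,1])))
print(calibration("wrist")['world_from_camera'])
E
```

```text
clock: 1.6
eef_pos: [0.4516, -0.1453, 0.2365]
eef_rot: [0.0, -0.14, 0.99, 0.0]
contact_force: [0.3, -0.8, -0.1]
finger_gap: 0.0481
gripper_force: 0.0
[ 0.4516 -0.1453  0.2365] [-0.4571  0.1771  1.7713  0.0001  1.1931 -2.309 ] 0.04812235217851332 [[-0.9607 -0.2774  0.0001]
 [-0.2774  0.9607  0.    ]
 [-0.0001  0.     -1.    ]]
togo tool [ 39.8742 -85.4934   0.5233]
yaw y 106.10648399952488
[[-0.2767  0.9327  0.2313  0.3884]
 [ 0.9609  0.2687  0.0662 -0.1639]
 [-0.0004  0.2406 -0.9706  0.384 ]
 [ 0.      0.      0.      1.    ]]
```

```bash
python3 -m creep '20 -43 0 0 0 0; 40 -85 0 0 0 0; 40 -85 0 0 0 0; 40 -85 0 0 0 0'; python3 - <<'E'
from workcell import *; from h import *
s=state(); c=calibration("wrist"); p,d=read_camera("wrist")
cv2.imwrite("pics/w1.png",p[:,:,::-1]); import pickle; pickle.dump((s,c,p,d),open("w1.pkl","wb"))
print(s['eef_pos'])
E
```

```text
clock: 2.1
eef_pos: [0.4367, -0.2354, 0.2363]
eef_rot: [-0.0, -0.14, 0.99, 0.001]
contact_force: [-0.2, 0.3, 0.8]
finger_gap: 0.0481
gripper_force: 0.0
[ 0.43666003 -0.23540326  0.23626492]
```

View pics/w1.png

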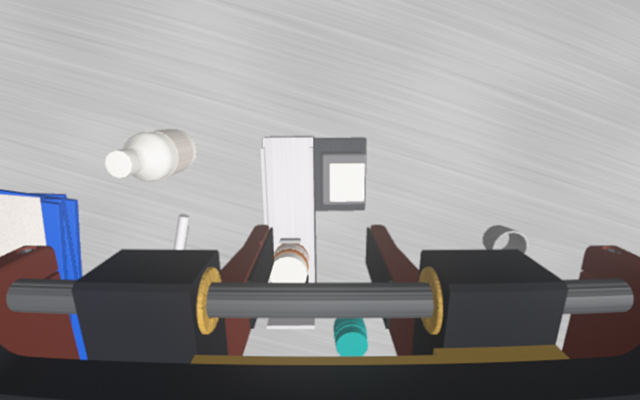

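The wrist view shows the paddle at (347,183), the lane's open end at (288,138), the gate at (290,240), and the jar partly behind the gripper. The fingers at x≈258 and 375 run parallel to the lane. I'll refine the positions from here.

```bash
python3 - <<'E'
from h import *; import pickle
np.set_printoptions(precision=4,suppress=True)
s,c,p,d=pickle.load(open("w1.pkl","rb"))
g=cv2.cvtColor(p,cv2.COLOR_RGB2GRAY)
print("row170",g[170,255:372]);print("col345",g[150:212,345])
m=np.zeros_like(g);m[140:215,322:372]=(g[140:215,322:372]>215)
r=cv2.minAreaRect(cv2.findContours(m,0,2)[0][0]) ;print(r)
ys,xs=np.nonzero(m);pc=(xs.mean(),ys.mean());pad=onz(c,pc,.05);print("pad z.05",pad)
P=cloud(c,d);k=m>0;print("depth pad",np.median(P[k],0))
for row in(150,170,190,210,225):
    q=P[row,255:335];dd=np.where(np.diff(g[row,255:335].astype(int))>18)[0]+255,np.where(np.diff(g[row,255:335].astype(int))<-18)[0]+255
    f=P[row,280:305];print(row,dd,"floor z",np.median(f[:,2]))
E
```

```text
row170 [197 197 197 197 196 198 214 231 232 222 207 221 231 232 233 232 233 234
 237 237 237 236 236 236 237 236 235 236 237 237 236 235 236 237 237 236
 238 238 238 238 238 237 237 237 236 238 238 238 238 239 239 238 238 238
 236 234 234 228 164 114 109 113 114 112 112 109 106 120 142 155 156 155
 152 155 192 241 249 247 247 247 247 247 247 247 247 247 247 247 247 247
 247 247 247 247 247 247 247 247 247 247 247 247 247 247 247 247 247 249
 246 215 169 175 196 199 198 197 197]
col345 [109 103  99 108 126 143 152 156 155 155 154 151 157 208 244 249 247 247
 247 247 247 247 247 247 247 247 247 247 246 247 246 247 247 246 247 247
 247 246 247 246 247 247 246 247 247 247 247 246 247 248 246 221 162 138
 125 112 110 110 109 110 139 179]
((347.0, 182.5), (37.0, 34.0), 90.0)
pad z.05 [ 0.4291 -0.209   0.05  ]
depth pad [ 0.4291 -0.2089  0.0495]
150 (array([260]), array([311, 312, 313])) floor z 0.024827860015932623
170 (array([322, 328, 329]), array([312, 313])) floor z 0.024522653186728804
190 (array([322, 328, 329]), array([312, 313])) floor z 0.024728302552572023
210 (array([263]), array([312, 313, 314])) floor z 0.024507751684397394
225 (array([267, 268, 315]), array([255, 256, 313])) floor z 0.024303470657946025
```

The pad is at (0.429,-0.209,0.050) and the yaw is good, so the current x and y are right. I'll go down to about 6 mm above the paddle and check.

```bash
python3 -m creep '0 0 50 0 0 0; 0 0 100 0 0 0; 0 0 140 0 0 0; 0 0 158 0 0 0; 0 0 166 0 0 0; 0 0 166 0 0 0; 0 0 166 0 0 0'; python3 - <<'E'
from workcell import *; from h import *
from scipy.spatial.transform import Rotation as R
np.set_printoptions(precision=4,suppress=True)
s=state();M=R.from_quat(s['eef_rot'],scalar_first=True).as_matrix()
print(s['eef_pos'],"tip",s['eef_pos']+M[:,2]*.014,s['contact_force'])
a=np.radians(16.1);Rm=np.array([[np.cos(a),-np.sin(a)],[np.sin(a),np.cos(a)]])
print("TCP feeder rel pad (want -2,-31)",(s['eef_pos'][:2]-[.4293,-.2086])@Rm*1e3)
p,d=read_camera("side"); q=p[220:340,240:400,::-1];t=read_camera("wrist")[0][:,:,::-1]
cv2.imwrite("pics/s2.png",np.vstack([cv2.resize(q,(448,336)),cv2.resize(t[100:330,150:480],(448,264))]))
E
```

```text
clock: 3.02
eef_pos: [0.4378, -0.2361, 0.0716]
eef_rot: [0.001, -0.14, 0.99, -0.001]
contact_force: [-1.4, -0.5, -0.1]
finger_gap: 0.0487
gripper_force: 0.0
[ 0.4378 -0.2361  0.0716] tip [ 0.4378 -0.2362  0.0576] [-1.4397 -0.5169 -0.0565]
TCP feeder rel pad (want -2,-31) [  0.5406 -28.8307]
```

View pics/s2.png

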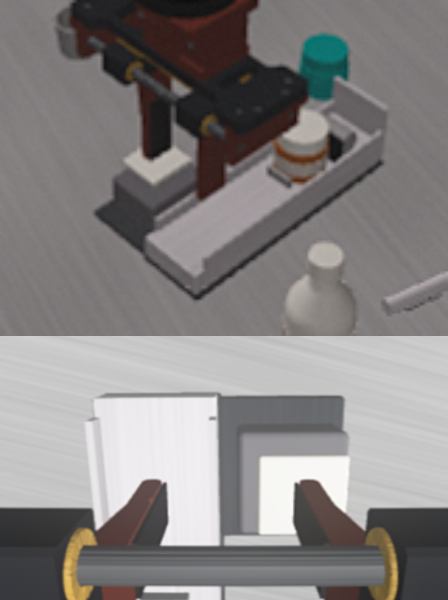

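One fingertip is over the paddle and the other over the lane, just short of centre. I'll shift 4 mm in x and -2 mm in y, then press down.

```bash
python3 -m creep '4 -2 0 0 0 0; 4 -2 3 0 0 0; 4 -2 6 0 0 0; 4 -2 9 0 0 0; 4 -2 12 0 0 0; 4 -2 15 0 0 0; 4 -2 17 0 0 0; 4 -2 18 0 0 0; 4 -2 19 0 0 0; 4 -2 19 0 0 0; 4 -2 19 0 0 0; 4 -2 19 0 0 0'; python3 - <<'E'
from workcell import *; from h import *
np.set_printoptions(precision=4,suppress=True)
s=state();print(s['eef_pos'],s['contact_force'],s['torque'])
p,d=read_camera("side"); q=p[220:340,240:400,::-1];t=read_camera("top")[0][:,:,::-1]
cv2.imwrite("pics/s3.png",np.hstack([cv2.resize(q,(480,360)),cv2.resize(t[185:275,360:440],(320,360))]))
E
```

```text
clock: 4.62
eef_pos: [0.4337, -0.2392, 0.0535]
eef_rot: [0.0, -0.14, 0.99, -0.0]
contact_force: [-5.8, 0.8, 29.3]
finger_gap: 0.0481
gripper_force: 15.6
[ 0.4337 -0.2392  0.0535] [-5.8036  0.7574 29.3338] [1.0311 1.2831 0.0216]
```

View pics/s3.png

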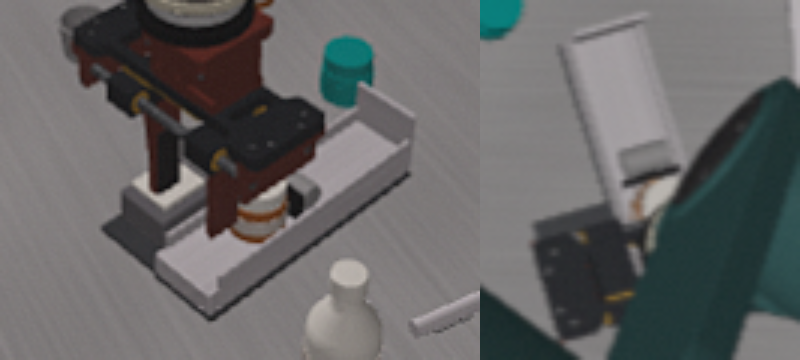

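The jar was caught against the lane finger, upright and past the gate, and the paddle is against its stop at about 29 N. I'll ease the push slightly and check that it holds.

```bash
python3 -m creep '0 0 -0.5 0 0 0; 0 0 -0.5 0 0 0; 0 0 -0.5 0 0 0; 0 0 -0.5 0 0 0; 0 0 -0.5 0 0 0; 0 0 -0.5 0 0 0; 0 0 -0.5 0 0 0; 0 0 -0.5 0 0 0'; python3 - <<'E'
from workcell import *; from h import *
np.set_printoptions(precision=4,suppress=True)
s=state();print(s['eef_pos'],s['contact_force'],s['torque'])
c=calibration("side");p,d=read_camera("side"); P=cloud(c,d)
cv2.imwrite("pics/s4.png",cv2.resize(p[220:340,240:400,::-1],(640,480)))
a=np.radians(16.1);Rm=np.array([[np.cos(a),-np.sin(a)],[np.sin(a),np.cos(a)]])
F=(P[...,:2]-[.4293,-.2086])@Rm+[-.06,.062]
f,z=F.reshape(-1,2),P[...,2].ravel()
m=(abs(f[:,1])<.022)&(abs(z-.067)<.003)&(f[:,0]>-.06)&(f[:,0]<0.06)
print("cap pts feeder",m.sum(),f[m].min(0),f[m].max(0),f[m].mean(0))
m=(abs(f[:,1]-.062)<.018)&(abs(f[:,0]+.06)<.02)&(z<.055)&(z>.036);print("pad z",np.median(z[m]),m.sum())
E
```

```text
clock: 5.72
eef_pos: [0.4337, -0.2392, 0.0537]
eef_rot: [0.0, -0.14, 0.99, -0.0]
contact_force: [-4.8, 1.1, 24.1]
finger_gap: 0.0485
gripper_force: 13.2
[ 0.4337 -0.2392  0.0537] [-4.791   1.0926 24.0927] [ 0.8433  1.1407 -0.0222]
cap pts feeder 52 [-0.0575 -0.0191] [-0.0173  0.0013] [-0.0378 -0.0126]
pad z 0.043063138641310617 200
```

View pics/s4.png

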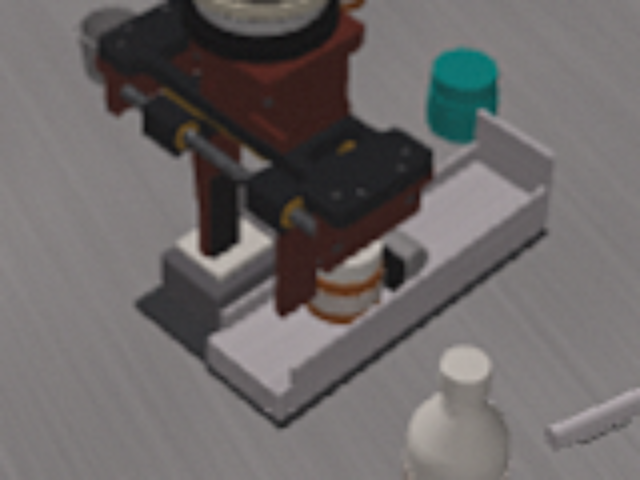

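The jar is standing and held at about feeder x = -37. The force on the tool, 24 N, is far above the 7 N spring, so the paddle is on its stop.

```bash
python3 -c "
from workcell import *
print(sign_off())"
```

```text
the job is handed in; nothing more can be done
None
```

The job is handed in: one finger holds the round-jar feeder's paddle down on its stop, and the other holds the jar upright in the lane at about feeder x = -37 mm, clear of the gate; nothing else was touched.

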